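# Click the carton counter round to its mark and enter it

### The arm

A 7-joint arm with a two-finger parallel gripper is mounted at the origin on the work surface. World frame = base frame: x ahead of the robot, y to its left, z up, the work surface at z = 0. Lengths are in mm, angles in rad, forces in N, time in s.
With the tool pointing down it reaches from about 350 to 900 mm from the base axis. Payload 19.9 kg.
Tool frame: the origin (TCP) lies between the finger pads; the fingertips stand 8 mm ahead of it and the grasp point (between the pads) lies 11 mm behind it; z points along the fingers, y is the direction in which the jaws open and shut (so a half turn about z gives the same grasp; the last joint's range is limited). The gripper opens to 94 mm and grips with 3 to 60 N. Pads are 16 mm wide; open, the fingers measure 119 mm over their backs; the gripper's body (75 mm by 177 mm) begins 78 mm behind the grasp point.
Start: joints at [-0.042, 0.417, -0.01, 1.614, 0.005, 1.111, -0.053], TCP at [624.98, 0.002, 213.425] pointing down, gripper open.
Joint ranges: [-2.81, 2.81], [-0.39, 2.02], [-1.27, 1.25], [0.06, 2.57], [-1.19, 4.33], [0.19, 2], [-2.82, 2.82]. Speed limits (rad/s): [1.89, 1.89, 2.39, 2.39, 3.01, 3.01, 3.01].

### API

Orientations are given as [roll, pitch, yaw] about the fixed x, y, z axes, in that order (R = Rz(yaw) Ry(pitch) Rx(roll)).
In Python, from cell import ctrl, viewer, job gives the robot as it stands.
- The arm moves only by the tool apply_moves, never from a script. Its argument "rows" is a list of rows, each a list of 3 entries, a list of its own where there are three numbers: the shift along the tool's x, y, z in units of 0.6 m (1.0 is 0.6 m), then the turn, a rotation vector about the tool's x, y, z in units of 90 degrees (1.0 is 90 degrees), then the opening, from 0 (shut) to 1 (fully open). In form: [[[tx, ty, tz], [wx, wy, wz], claw], ...]. A call has 1 to 12 rows; each row is the pose to reach, as a shift and turn from the pose measured when the call began, along the tool's axes at that moment; what a row does not reach only later rows make up. A row lasts 1/12 s, in which the tool goes at most 41.7 mm and 7.16 degrees, less where a joint would pass 70% of its speed; a pose out of reach is approached as far as the arm can. A call with a number of a shift or a turn outside -1 to 1 is refused whole. A call with a gripper value outside its range is refused whole. The fingers move at their own pace and stop on an object; the grip force is fixed at half the most. Time passes only in rows, so rows that repeat a pose let the fingers close. It gives the time, the measured TCP pose, the force and the opening at its end, in the units of the state.
- ctrl.sense(): the state, without advancing time (a new reading comes with each control period).
- viewer.read_camera(name): name is "scene" or "side" or "wrist"; returns a dict with "color" (384x512x3 uint8, red, green, blue), "camera_matrix" (3x3 intrinsics, pixels), "world_to_cam" (4x4, takes a point from world to camera coordinates). Camera axes: x right, y down, z forward; pixel columns grow to the right and rows downward; lengths in mm; the calibration is good to about 2 mm. A picture is of the moment at which its call begins. There is no depth.
- job.job_done(): hands the job in, once; it reports no verdict.
The state is a dict: "t": time; "joint_positions": joint angles; "qvel": joint speeds; "tau": joint torques, N m; "position": TCP position; "orientation": TCP orientation; "force": force on the tool from outside, world axes, zero at the start; "wrist_torque": the same for the moment, N m; "finger_gap": opening from 0.0 (shut) to 1.0 (fully open).
Only numpy, scipy, OpenCV 4.12 (cv2) and the standard library are available. Lean on these libraries where they do the work, as an engineer would, in place of code of your own. Each camera call takes 0.05 s, during which the arm holds its last target.

### The job

On the counter that has the push key, use a fingertip to flick the toothed edge of the thumbwheel clockwise (seen from above), click by click, until the tooth with the raised rib points at the fixed index post, without running past it. Then press the push key fully down and let it come up again. Only touch and push: do not pick anything up, and leave the other counter's wheel and all the loose things on the bench as they are.

Things in the scene. Friction and masses are not known exactly. Their poses are not given: they have to be found in the camera images.
- tally: the counter to be set, screwed to the bench: grey plinth 150 mm (its x) by 210 mm (its y), 24 mm high, carrying a plain metal thumbwheel, an index post and a round push key. Origin: centre of the plinth's underside; its -x side is the front, turned roughly to the robot; z up
- tally_axis (a point): centre of the top face of that counter's wheel, on its upright axis (48 mm above the bench). The wheel: hub disc 72 mm across with eight equal teeth 45 degrees apart, 7 mm thick, standing out to 54 mm from the axis; hub and teeth fill the heights 30 to 48 mm above the bench, the plinth's top (24 mm) lies below
- tally_mark (a point): outer end of the marked tooth, 54 mm from the axis, 60 mm above the bench: this tooth alone bears a raised steel rib, 40 mm long, 6 mm wide, 12 mm above the wheel's top face, running in along the tooth onto the hub
- tally_index (a point): top inner edge of that counter's fixed index post (10 x 7 mm, reaching 58 mm above the bench), on the plinth beyond the wheel (its +x side), 62 mm from the axis; the wheel is set when the ribbed tooth points at it
- tally_wheel (a joint): wheel angle, rad: 0 with the ribbed tooth at the index, growing clockwise from above. Sprung detents every 45 deg (0.785); it starts 1, 2 or 3 clicks short (very rarely poised half way between two). In a detent one tooth points straight to the front (counter's -x). A click takes about 3 to 9 N at a tooth's end; past half way (22.5 deg) the wheel snaps on to the next click and stops there
- key_top (a point): centre of the top face of the push key, on the same plinth beside the wheel (120 mm from its axis): black, 28 mm across, in a grey collar 44 mm across; its top is 46 mm above the bench, the collar's 36 mm
- key (a joint): how far the key is pressed, m: 0 up, 0.006 fully down; sprung, fully down takes 5 N; springs back up when let go
- spare: the other counter, screwed to the bench: same wheel and index post on a plinth 150 x 130 mm, 24 mm high, without any key; to be left alone. Origin: centre of the plinth's underside, under the wheel's axis
- spare_mark (a point): outer end of the ribbed tooth of that other counter's wheel, 54 mm from its axis, 60 mm above the bench
- tape_roll: roll of packing tape lying flat, a ring 64 mm across and 36 mm high, between the two counters; origin at the middle of its underside; a loose bystander
- marker: black marker pen lying down, 16 mm thick, about 120 mm long; origin on its underside at mid-length; a loose bystander
- small_carton: small closed carton, 90 x 130 x 60 mm high; origin at the middle of its underside; a loose bystander
- stapler: desk stapler, 130 x 34 x 46 mm high; origin at the middle of its underside; a loose bystander
- tape_dispenser: hand tape dispenser with its roll, 170 x 55 x 92 mm high; origin at the middle of its underside; a loose bystander
- knife: closed carton knife lying flat, 130 x 22 x 18 mm high; origin at the middle of its underside; a loose bystander

How it is judged:
By the outcome, as a careful person would: the job done as asked, in the order asked, and still so for the second after the job is handed in, with the robot touching nothing.
It also fails if it takes over 51 s, if anything falls off the work surface, if the arm or the gripper's body presses on something with over 40 N, if the wrist force passes 120 N, or if a joint passes its speed limit or range.

## Working session

There is one attempt and no reset: what is moved stays moved. The work goes in short steps, Python scripts to look and compute and a tool call to move; the robot and the scene stay as the last step left them, time stands still between calls to the robot, and variables do not carry over. Pictures are saved under pics/ and viewed, and the job is handed in when it is done.

Besides the shell and the picture viewer there is one more tool, called as name([rows], argument=value, ...), one row to a line, values as JSON. apply_moves: Moves the arm, as the interface text tells. Shifts and turns lie within -1 to 1; 1 stands for 0.6 m of shift or 90 degrees of turn. Its arguments: {"type":"object","properties":{"rows":{"type":"array"}},"required":["rows"]}

```bash
mkdir -p pics; ls; python3 - <<'E'
from cell import ctrl,viewer,job
import cv2
print(ctrl.sense())
for n in ("scene","side","wrist"):
    r=viewer.read_camera(n); cv2.imwrite(f"pics/{n}0.png",r["color"][:,:,::-1]); print(n,r["camera_matrix"].tolist(),r["world_to_cam"].round(3).tolist())
E
```

```text
pics
{'t': 0.0, 'joint_positions': array([-0.04148902,  0.41795852, -0.0103522 ,  1.61416893,  0.00467146,
        1.11067607, -0.05301402]), 'qvel': array([-0.0003409 , -0.0029885 ,  0.00122357, -0.00272458, -0.00025487,
        0.00232211, -0.00016513]), 'tau': array([ 3.52895018e-03, -8.51262331e+01,  6.40313700e-01, -4.25991547e+01,
       -4.87577857e-02,  1.87510403e-02,  1.73272206e-04]), 'position': array([6.24639994e+02, 1.92451284e-02, 2.12836887e+02]), 'orientation': array([-3.14040673e+00,  4.42096770e-05,  1.57081186e+00]), 'force': array([ 0.11862995,  0.43100942, -0.78075501]), 'wrist_torque': array([-0.04203222,  0.00132225, -0.02182113]), 'finger_gap': 0.996960998195911}
scene [[447.78900451853076, 0.0, 259.78392418397044], [0.0, 447.78900451853076, 193.34672270991172], [0.0, 0.0, 1.0]] [[-0.366, 0.931, 0.016, 217.754], [0.756, 0.307, -0.578, -411.863], [-0.542, -0.199, -0.816, 1299.444], [0.0, 0.0, 0.0, 1.0]]
side [[417.5676217906228, 0.0, 252.8598568848475], [0.0, 417.5676217906228, 190.3237563898387], [0.0, 0.0, 1.0]] [[0.819, -0.574, 0.023, -487.429], [-0.295, -0.454, -0.841, 241.23], [0.493, 0.682, -0.541, 518.645], [0.0, 0.0, 0.0, 1.0]]
wrist [[327.05843653159314, 0.0, 254.03390063705848], [0.0, 327.05843653159314, 184.48038402984747], [0.0, 0.0, 1.0]] [[1.0, 0.001, -0.0, -625.246], [0.001, -0.968, 0.25, -24.936], [0.0, -0.25, -0.968, 390.143], [0.0, 0.0, 0.0, 1.0]]
```

View pics/scene0.png

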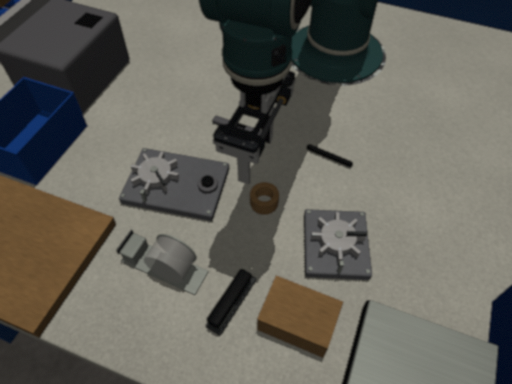

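View pics/side0.png

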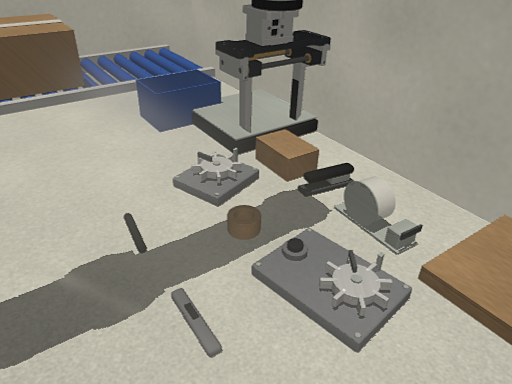

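View pics/wrist0.png

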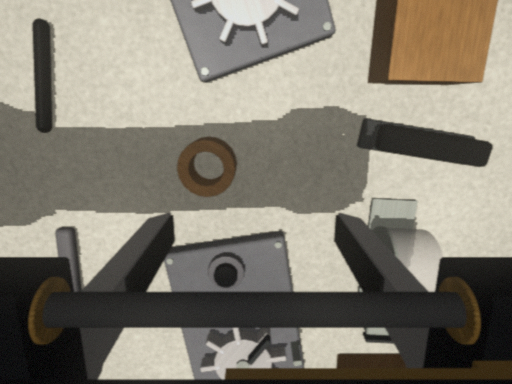

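```bash
python3 - <<'E'
import cv2
a=cv2.imread("pics/scene0.png")[140:225,110:240]; cv2.imwrite("pics/sc_crop.png",cv2.resize(a,None,fx=6,fy=6,interpolation=cv2.INTER_CUBIC))
a=cv2.imread("pics/side0.png")[225:350,245:420]; cv2.imwrite("pics/si_crop.png",cv2.resize(a,None,fx=4,fy=4,interpolation=cv2.INTER_CUBIC))
E
```

```text
(no output)
```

View pics/sc_crop.png

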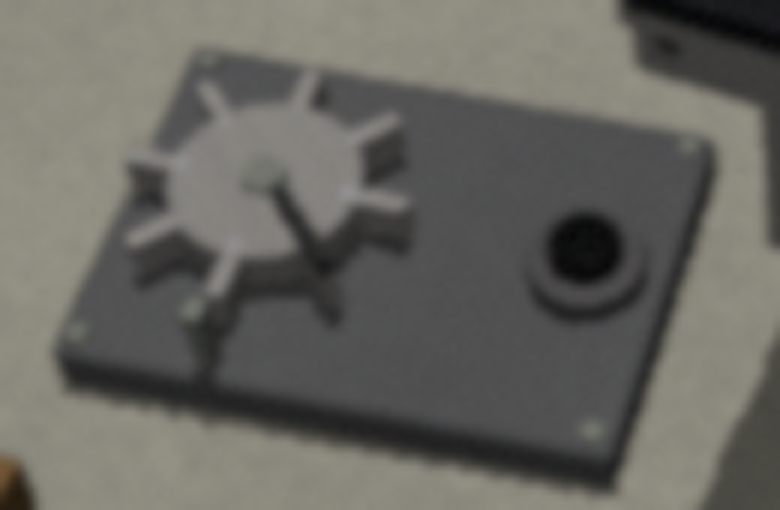

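View pics/si_crop.png

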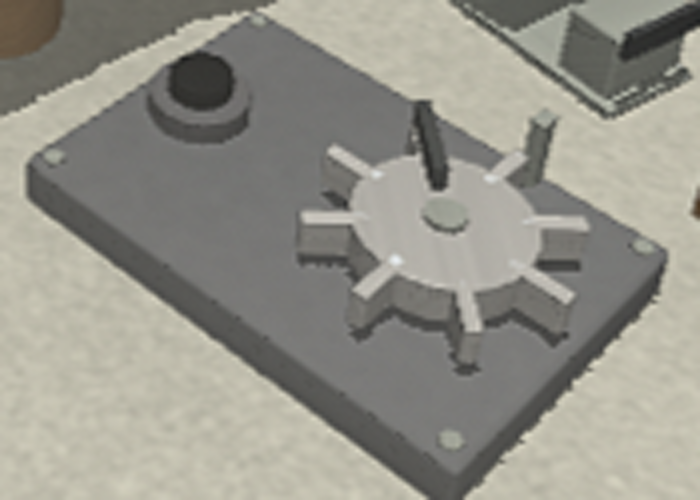

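```bash
cat > h.py <<'E'
import numpy as np
from cell import ctrl,viewer,job
def cam(n):
    r=viewer.read_camera(n); return r["color"],r["camera_matrix"],r["world_to_cam"]
def ray(uv,K,T,z):
    d=np.linalg.solve(K,[uv[0],uv[1],1.]); R=T[:3,:3]; o=-R.T@T[:3,3]; d=R.T@d
    return o+d*(z-o[2])/d[2]
def proj(P,K,T):
    p=K@(T[:3,:3]@np.array(P)+T[:3,3]); return p[:2]/p[2]
E
python3 - <<'E'
from h import *
from scipy.optimize import least_squares
D={"scene":(6,110,140,[(203,85),(308,75),(398,118),(408,204),(130,160),(133,240),(222,285)],(585,246),(322,264),(195,300),(265,172)),
"side":(4,245,225,[(330,150),(303,217),(355,295),(472,326),(572,298),(587,223),(522,157)],(201,80),(422,104),(545,118),(445,210))}
for n,(f,a,b,tips,key,rib,post,hub) in D.items():
    _,K,T=cam(n); g=lambda p,z: ray(((p[0]+.5)/f-.5+a,(p[1]+.5)/f-.5+b),K,T,z)
    P=np.array([g(p,48)[:2] for p in tips])
    s=least_squares(lambda c:np.hypot(*(P-c).T)-54,P.mean(0)); c=s.x
    print(n,"axis",c.round(1),"res",s.fun.round(1))
    print(" tip ang",np.degrees(np.arctan2(*(P-c).T[::-1])).round(1))
    k=g(key,46)[:2]; r=g(rib,60)[:2]; p=g(post,58)[:2]
    for nm,q in (("key",k),("rib",r),("post",p)): print(nm,q.round(1),np.hypot(*(q-c)).round(1),np.degrees(np.arctan2(*(q-c)[::-1])).round(1))
E
```

```text
scene axis [ 610.1 -242.1] res [-0.3 -4.  -1.7 -1.4 -1.5 -0.8 -4.8]
 tip ang [-123.6 -167.4  145.2   99.2  -77.2  -36.     9.4]
key [ 593.5 -123.6] 119.6 98.0
rib [ 644.4 -199.8] 54.4 51.0
post [ 673.5 -234. ] 63.9 7.2
side axis [ 608.5 -246.8] res [-1.6 -1.4  0.6 -2.7 -0.5 -0.2 -2.2]
 tip ang [  99.8  144.7 -171.1 -125.7  -79.8  -35.5    7.5]
key [ 586.1 -132.8] 116.1 101.1
rib [ 638.3 -204.8] 51.5 54.6
post [ 674.9 -236.2] 67.2 9.0
```

apply_moves([
  [[-0.553,-0.1,0.1],[0,0,-0.091],0],
  [[-0.553,-0.1,0.1],[0,0,-0.091],0],
  [[-0.553,-0.1,0.1],[0,0,-0.091],0],
  [[-0.553,-0.1,0.1],[0,0,-0.091],0],
  [[-0.553,-0.1,0.1],[0,0,-0.091],0],
  [[-0.553,-0.1,0.1],[0,0,-0.091],0],
  [[-0.553,-0.1,0.1],[0,0,-0.091],0],
  [[-0.553,-0.1,0.1],[0,0,-0.091],0],
  [[-0.553,-0.1,0.1],[0,0,-0.091],0],
  [[-0.553,-0.1,0.1],[0,0,-0.091],0],
  [[-0.553,-0.1,0.1],[0,0,-0.091],0],
  [[-0.553,-0.1,0.1],[0,0,-0.091],0],
])

```text
t: 1.25
position: [565.5, -330.4, 153.3]
orientation: [-3.141, -0.001, 1.715]
force: [0.5, 0.6, 0.3]
finger_gap: 0.188
```

```bash
python3 - <<'E'
from h import *
import cv2
s=ctrl.sense(); print(s["t"],s["position"],s["orientation"],s["finger_gap"],s["qvel"].round(3))
c,K,T=cam("wrist"); cv2.imwrite("pics/w1.png",cv2.resize(c[:,:,::-1],(768,576),interpolation=cv2.INTER_CUBIC)); np.savez("w1.npz",K=K,T=T)
E
```

```text
1.25 [ 565.45207722 -330.38324432  153.32356341] [-3.14144380e+00 -5.80959424e-04  1.71516656e+00] 0.18789882078957357 [-0.014 -0.007 -0.002  0.001 -0.    -0.001  0.001]
```

View pics/w1.png

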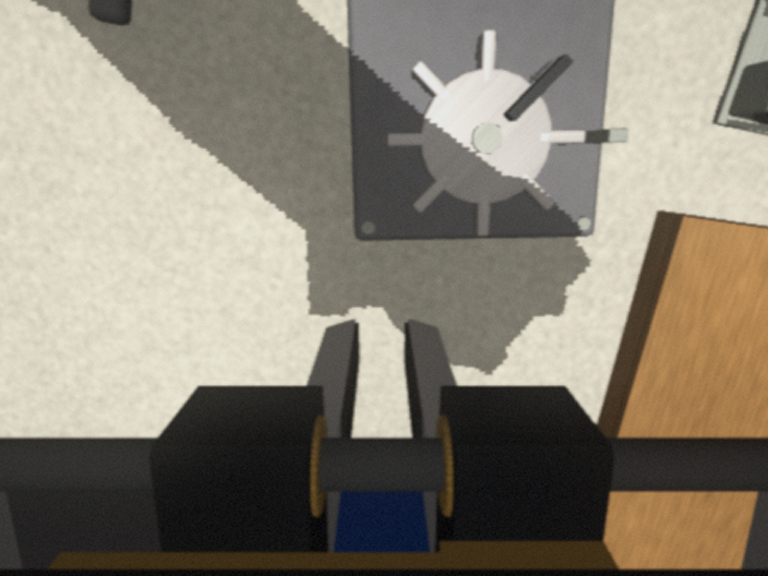

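```bash
python3 - <<'E'
from h import *
from scipy.optimize import least_squares
d=np.load("w1.npz");K,T=d["K"],d["T"]
g=lambda p,z: ray(((p[0]+.5)/1.5-.5,(p[1]+.5)/1.5-.5),K,T,z)[:2]
tips=[(389,140),(417,66),(489,31),(418,208),(484,234),(550,205)]
P=np.array([g(p,48) for p in tips]); s=least_squares(lambda c:np.hypot(*(P-c).T)-54,P.mean(0)); c=s.x
print(c,s.fun.round(1),np.degrees(np.arctan2(*(P-c).T[::-1])).round(1))
H=np.array([g(p,48) for p in [(421,136),(553,136),(487,68),(487,203)]]); print("hub",H.mean(0),H)
r=g((566,61),60);p=g((613,135),58)
for q in(r,p): print(q,np.hypot(*(q-c)),np.degrees(np.arctan2(*(q-c)[::-1])))
E
```

```text
[ 611.86486529 -241.80796216] [-0.3 -1.1 -1.6 -0.4 -0.7 -1.9] [-169.8  146.1  100.9 -125.7  -81.1  -36.8]
hub [ 611.307785   -242.03080997] [[ 575.82112663 -246.76000366]
 [ 646.62121504 -236.41866382]
 [ 604.44022981 -207.92083104]
 [ 618.34856852 -277.02374138]]
[ 640.77469584 -201.1621991 ] 49.87841574924324 54.577162310846
[ 674.2196316 -232.1649246] 63.09599872329141 8.791034893768513
```

apply_moves([
  [[0.097,0.003,0],[0,0,0],0],
  [[0.097,0.003,0.0],[0,0,0],0],
  [[0.097,0.003,0.0],[0,0,0],0],
  [[0.097,0.003,0.0],[0,0,0],0],
  [[0.097,0.003,0.06],[0,0,0],0],
  [[0.097,0.003,0.12],[0,0,0],0],
  [[0.097,0.003,0.16],[0,0,0],0],
  [[0.097,0.003,0.184],[0,0,0],0],
  [[0.097,0.003,0.184],[0,0,0],0],
  [[0.097,0.003,0.184],[0,0,0],0],
  [[0.097,0.003,0.184],[0,0,0],0],
])

```text
t: 2.22
position: [559.7, -272.8, 44.4]
orientation: [3.14, 0.001, 1.716]
force: [0.4, -0.3, 1.0]
finger_gap: 0.005
```

```bash
python3 - <<'E'
from h import *
import cv2
s=ctrl.sense(); print(s["t"],s["position"],s["orientation"],s["finger_gap"],s["force"].round(2))
c,K,T=cam("wrist"); cv2.imwrite("pics/w2.png",cv2.resize(c[:,:,::-1],(768,576),interpolation=cv2.INTER_CUBIC)); np.savez("w2.npz",K=K,T=T)
E
```

```text
2.2167 [ 559.73055573 -272.78494628   44.36808277] [3.14025597e+00 5.18228764e-04 1.71559753e+00] 0.004912745939759207 [ 0.38 -0.26  0.98]
```

View pics/w2.png

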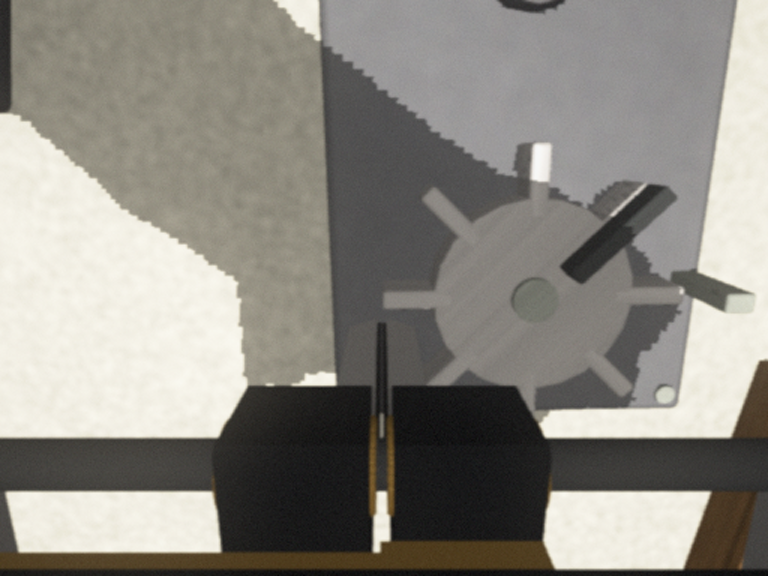

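apply_moves([
  [[0.01,0,0],[0,0,0],0],
  [[0.018,0,0],[0,0,0],0],
  [[0.025,0,0],[0,0,0],0],
  [[0.032,0,0],[0,0,0],0],
  [[0.038,0,0],[0,0,0],0],
  [[0.042,0,0],[0,0,0],0],
  [[0.042,0,0],[0,0,0],0],
  [[0.042,0,0],[0,0,0],0],
])

```text
t: 2.93
position: [555.9, -249.7, 45.5]
orientation: [3.139, 0.004, 1.714]
force: [-2.2, -13.2, 0.9]
finger_gap: 0.006
```

```bash
python3 - <<'E'
from h import *
import cv2
s=ctrl.sense(); print(s["t"],s["position"],s["orientation"],s["finger_gap"],s["force"].round(2))
c,K,T=cam("wrist"); cv2.imwrite("pics/w3.png",cv2.resize(c[:,:,::-1],(768,576),interpolation=cv2.INTER_CUBIC)); np.savez("w3.npz",K=K,T=T)
E
```

```text
2.9333 [ 555.92827239 -249.69243311   45.49525933] [3.1393601  0.0036841  1.71441557] 0.006010002242599597 [ -2.17 -13.19   0.91]
```

View pics/w3.png

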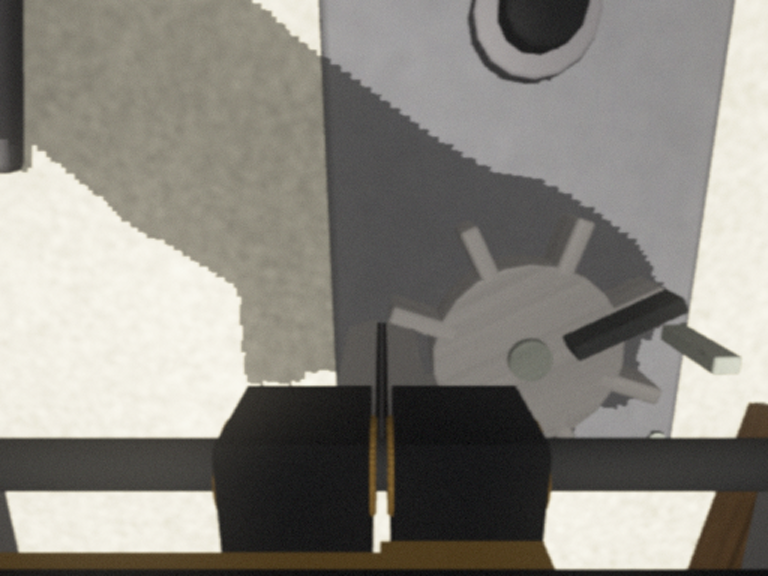

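apply_moves([
  [[0.005,0,0.001],[0,0,0],0],
  [[0.008,0,0.001],[0,0,0],0],
  [[0.01,0,0.001],[0,0,0],0],
  [[0.01,0,0.001],[0,0,0],0],
])

```text
t: 3.32
position: [555.2, -243.7, 45.6]
orientation: [3.139, 0.004, 1.714]
force: [0.1, 0.0, 0.2]
finger_gap: 0.006
```

```bash
python3 - <<'E'
from h import *
import cv2
s=ctrl.sense(); print(s["t"],s["position"],s["orientation"],s["finger_gap"],s["force"].round(2))
c,K,T=cam("wrist"); cv2.imwrite("pics/w4.png",cv2.resize(c[:,:,::-1],(768,576),interpolation=cv2.INTER_CUBIC))
E
```

```text
3.3167 [ 555.23710644 -243.69251595   45.55329878] [3.1385306  0.00435907 1.71427308] 0.005667893928321802 [0.1  0.04 0.22]
```

View pics/w4.png

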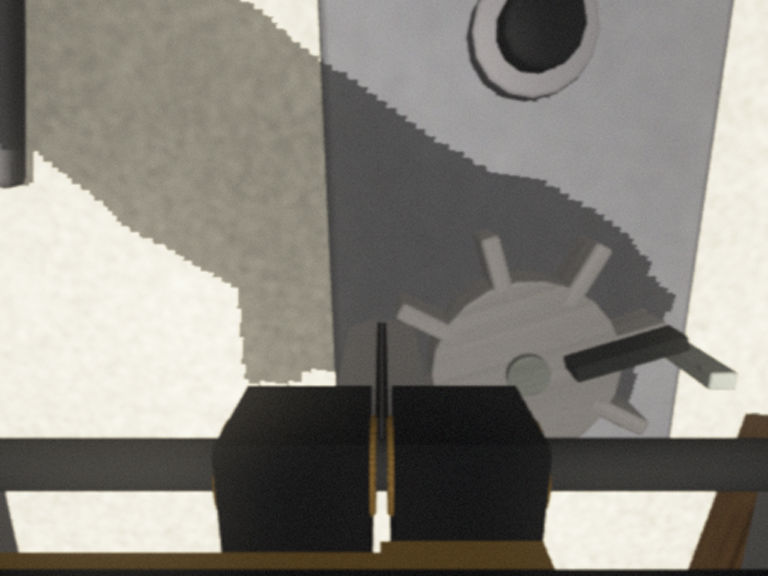

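apply_moves([
  [[0,0,0],[0,0,0],0],
  [[0,0,0],[0,0,0],0],
  [[0,0,0],[0,0,0],0],
])

```text
t: 3.62
position: [555.5, -243.0, 45.6]
orientation: [3.138, 0.004, 1.715]
force: [1.3, -0.1, 0.0]
finger_gap: 0.007
```

```bash
python3 - <<'E'
from h import *
import cv2
s=ctrl.sense(); print(s["t"],s["position"],s["force"].round(2))
c,K,T=cam("wrist"); cv2.imwrite("pics/w5.png",cv2.resize(c[:,:,::-1],(768,576),interpolation=cv2.INTER_CUBIC))
E
```

```text
3.6167 [ 555.48482847 -243.03952802   45.56143698] [ 1.27 -0.09  0.01]
```

View pics/w5.png

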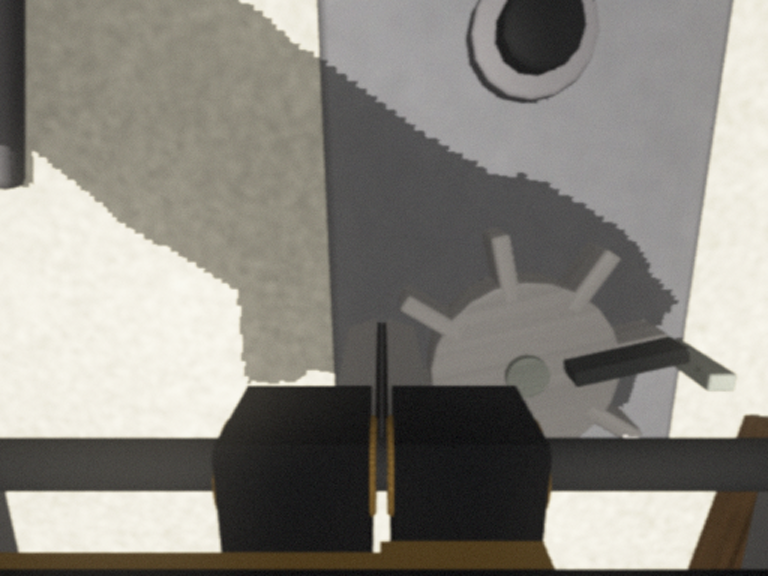

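apply_moves([
  [[0,-0.008,0],[0,0,0],0],
  [[0,-0.016,0],[0,0,0],0],
  [[0,-0.03,0],[0,0,0],0],
  [[0,-0.05,0],[0,0,0],0],
  [[0,-0.06,0],[0,0,0],0],
  [[0,-0.06,0],[0,0,0],0],
])

```text
t: 4.17
position: [518.2, -249.0, 45.5]
orientation: [3.139, 0.004, 1.714]
force: [1.0, -0.6, 0.8]
finger_gap: 0.005
```

```bash
python3 - <<'E'
from h import *
import cv2
s=ctrl.sense(); print(s["t"],s["position"],s["force"].round(2))
c,K,T=cam("wrist"); cv2.imwrite("pics/w6.png",cv2.resize(c[:,:,::-1],(768,576),interpolation=cv2.INTER_CUBIC))
E
```

```text
4.1667 [ 518.16932467 -248.96017685   45.45466705] [ 0.97 -0.58  0.81]
```

View pics/w6.png

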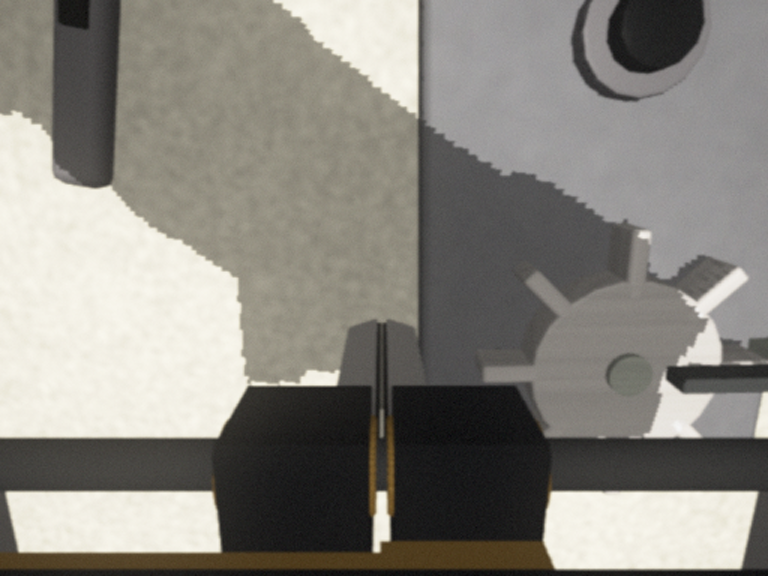

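apply_moves([
  [[0,0,-0.06],[0,0,0],0],
  [[0,0,-0.12],[0,0,0],0],
  [[0.02,0.04,-0.133],[0,0,0],0],
  [[0.05,0.1,-0.133],[0,0,0],0],
  [[0.09,0.153,-0.133],[0,0,0],0],
  [[0.09,0.153,-0.133],[0,0,0],0],
  [[0.09,0.153,-0.133],[0,0,0],0],
  [[0.09,0.153,-0.133],[0,0,0],0],
])

```text
t: 4.88
position: [602.0, -181.9, 125.2]
orientation: [3.139, 0.004, 1.715]
force: [0.9, 0.0, -0.6]
finger_gap: 0.003
```

```bash
python3 - <<'E'
from h import *
import cv2
s=ctrl.sense(); print(s["t"],s["position"],s["force"].round(2))
c,K,T=cam("wrist"); cv2.imwrite("pics/w7.png",cv2.resize(c[:,:,::-1],(768,576),interpolation=cv2.INTER_CUBIC)); np.savez("w7.npz",K=K,T=T)
g=cv2.cvtColor(c,cv2.COLOR_RGB2GRAY); m=(g<45).astype('uint8'); n,l,st,ce=cv2.connectedComponentsWithStats(m)
for i in range(1,n):
    if st[i,4]>200: print(st[i],ce[i], ray(ce[i],K,T,46))
E
```

```text
4.8833 [ 602.03845614 -181.86572562  125.18562232] [ 0.9   0.02 -0.58]
[  0  74  13  38 470] [ 5.97446809 92.49574468] [ 411.57126881 -130.042944     46.        ]
[233 102  35  37 992] [249.79133065 120.06754032] [ 591.47899855 -124.04276573   46.        ]
[250 216   9  88 326] [254.10736196 263.68711656] [ 611.83102788 -241.47827432   46.        ]
[  142   257   106   112 10369] [198.61896036 315.31594175] [ 570.60603125 -298.17431839   46.        ]
[  261   257   108   104 10247] [311.35688494 310.18825022] [ 668.16962682 -279.01228289   46.        ]
[   0  379  512    5 2317] [254.60336642 381.20975399] [ 629.80335944 -361.85519447   46.        ]
```

View pics/w7.png

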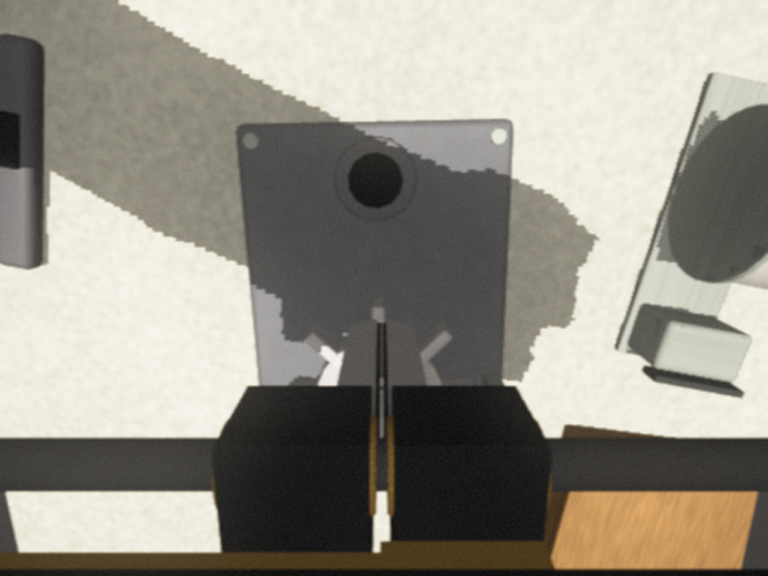

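apply_moves([
  [[0.06,-0.003,0],[0,0,0],0],
  [[0.098,-0.003,0.0],[0,0,0],0],
  [[0.098,-0.003,0.03],[0,0,0],0],
  [[0.098,-0.003,0.07],[0,0,0],0],
  [[0.098,-0.003,0.1],[0,0,0],0],
  [[0.098,-0.003,0.11],[0,0,0],0],
  [[0.098,-0.003,0.11],[0,0,0],0],
  [[0.098,-0.003,0.11],[0,0,0],0],
])

```text
t: 5.6
position: [591.8, -125.6, 59.7]
orientation: [3.139, 0.004, 1.712]
force: [-0.1, -0.4, 0.2]
finger_gap: 0.003
```

apply_moves([
  [[0.002,0,0.006],[0,0,0],0],
  [[0.002,0,0.012],[0,0,0],0],
  [[0.002,0,0.016],[0,0,0],0],
  [[0.002,0,0.02],[0,0,0],0],
  [[0.002,0,0.022],[0,0,0],0],
  [[0.002,0,0.022],[0,0,0],0],
  [[0.002,0,0.022],[0,0,0],0],
])

```text
t: 6.18
position: [592.4, -124.7, 48.0]
orientation: [3.137, 0.005, 1.712]
force: [-4.7, 0.1, 21.6]
finger_gap: 0.005
```

apply_moves([
  [[0,0,-0.015],[0,0,0],0],
  [[0,0,-0.04],[0,0,0],0],
  [[0,0,-0.1],[0,0,0],0],
  [[0,0,-0.15],[0,0,0],0],
  [[-0.03,-0.1,-0.2],[0,0,0],0],
  [[-0.06,-0.2,-0.25],[0,0,0],0],
  [[-0.06,-0.26,-0.25],[0,0,0],0],
  [[-0.06,-0.3,-0.25],[0,0,0],0],
  [[-0.06,-0.3,-0.25],[0,0,0],0],
  [[-0.06,-0.3,-0.25],[0,0,0],0],
  [[-0.06,-0.3,-0.25],[0,0,0],0],
])

```text
t: 7.1
position: [417.9, -185.5, 198.1]
orientation: [3.136, 0.006, 1.711]
force: [0.4, 0.2, 0.2]
finger_gap: 0.003
```

```bash
python3 - <<'E'
from h import *
import cv2
s=ctrl.sense(); print(s["t"],s["position"],s["force"].round(2))
for n in ("wrist","side","scene"):
    c,K,T=cam(n); 
    if n=="side": c=cv2.resize(c[200:350,200:420],None,fx=3.5,fy=3.5,interpolation=cv2.INTER_CUBIC)
    if n=="scene": c=cv2.resize(c,(768,576))
    cv2.imwrite(f"pics/end_{n}.png",c[:,:,::-1])
E
```

```text
7.1 [ 417.87988737 -185.50430392  198.08343443] [0.39 0.19 0.21]
```

View pics/end_side.png

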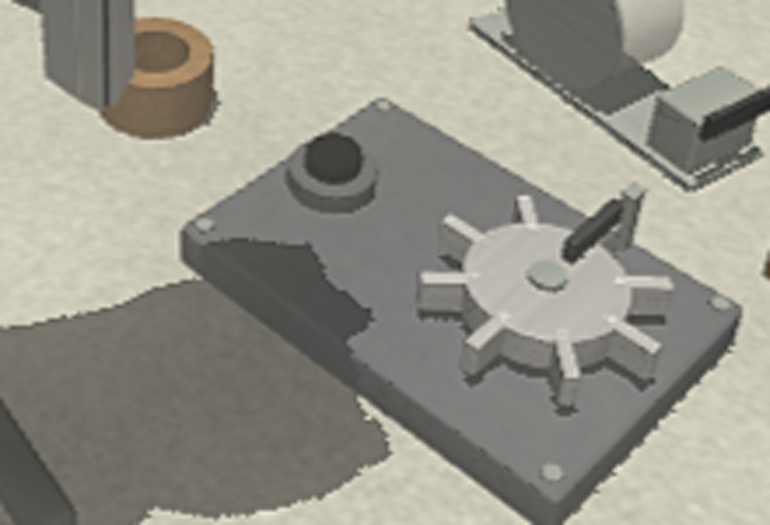

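View pics/end_wrist.png

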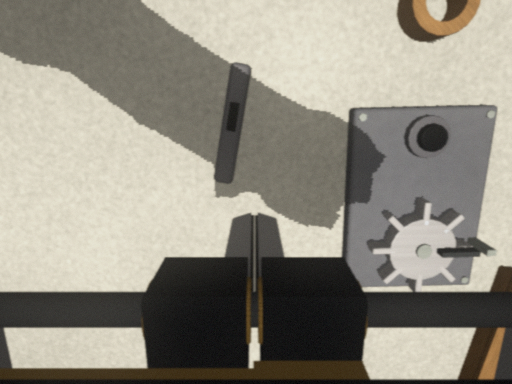

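View pics/end_scene.png

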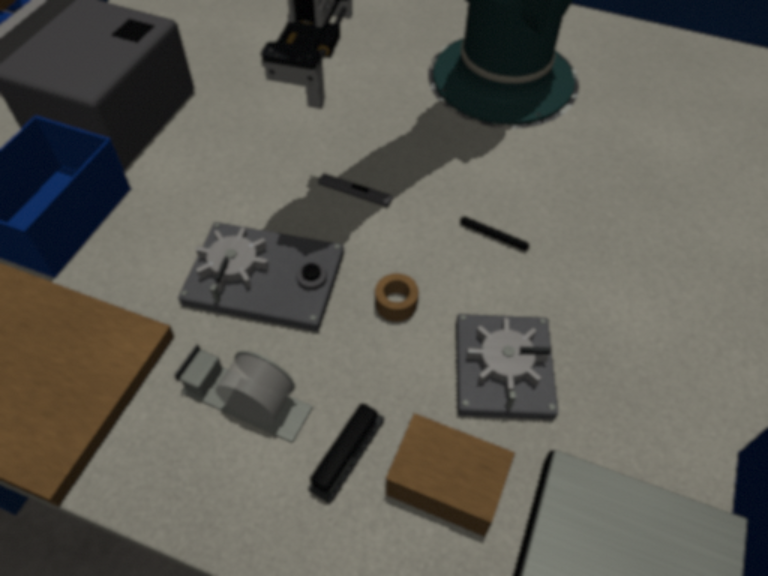

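The ribbed tooth points at the post, the key is up again, the other objects haven't moved, and the arm is clear.

```bash
python3 -c "
from cell import job
print(job.job_done())"
```

```text
the job is handed in; nothing more can be done
None
```

I set the counter and pressed the key, then handed the job in at about 7 s on the robot's clock. No verdict came back.

- **Wheel:** It started one click short. I pushed its front tooth clockwise with the closed fingertips. It passed half way but paused about 10° short, apparently with the following tooth held against the finger. When I drew the finger straight out, it snapped home. The last side, wrist and scene pictures show the ribbed tooth pointing at the index post.
- **Key:** I pressed it until the fingertip stopped at 40 mm above the bench, which is the 6 mm full stroke. The vertical force was 21.6 N, against the 5 N needed. After I lifted off, the side picture shows the key standing up again.
- **Everything else:** By eye, the other counter's wheel and the loose objects look as they did at the start. The tool force read about zero, with the arm clear of everything.
- **Disagreement:** My early two-camera fixes disagreed by about 5 mm for the wheel axis and about 11 mm for the key. I used closer wrist-camera measurements instead.

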